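# Find the rattling tin and hold it out

### The job

Three sealed tins stand on the art table and just one of them has a loose ball inside. Lift the tins one at a time and shake each end to end, well clear of the table and several times over, until you find the one that rattles; stand any silent tin back upright where it came from and leave the other things on the table undisturbed. Present the rattling tin by holding it level and still in the air, a hand's breadth or two above the middle of the rubber mat at the far side of the table, and finish while still holding it there.

Things in the scene. Friction and masses are not known exactly. Their poses are not given: they have to be found in the camera images.
- tin_right: right-hand (-y) one of three identical closed aluminium tins: box 116 long (its x axis) x 64 wide (y) x 46 mm high, plain upright sides, rigid, lid shut for good. Origin: centre of its underside. Grip it from above across the 64 mm width. 0.21 to 0.48 kg with contents, so weight does not tell which tin rattles
- tin_middle: the middle tin, same shape, axes and origin as tin_right. Two of the tins (which ones varies) are packed solid and silent. In one, a loose 28 mm, 90 g steel ball runs freely about 78 mm end to end along the tin's x axis (26 mm along y); nothing shows outside
- tin_left: left-hand (+y) tin, same shape, axes and origin as tin_right. In whichever tin rattles, tipping or shaking it end to end in the gripper sends the ball against the end walls, which jolts the wrist, and shifts the ball's weight from one end to the other: about 0.07 N m change in the wrist moment
- mat: black rubber modelling mat lying fixed on the far side of the table, 140 (x) x 200 (y) x 3 mm; origin at the centre of its underside
- snowman: bystander: dried clay snowman, 42 mm across, 58 mm high; origin at the centre of its foot
- duck: bystander: small clay duck, 34 mm across, 37 mm high; origin at the centre of its foot
- tape: bystander: roll of paper tape lying flat, 60 mm across, 24 mm high; origin under its centre
- jar: bystander: closed jar, 52 mm across, 70 mm high; origin under its centre
- clay_bar: bystander: bar of clay 45 (x) x 100 (y) x 28 mm; origin under its centre
- creature: bystander: four-legged clay creature, 76 mm across, 57 mm high; origin on the table under its centre
Not all that is in view belongs to the job. Leave any blue look-alike of the tin_right alone. What is shaped like the tin_left but turquoise is not meant.

How it is judged:
On the way, in this order (a step that is already met when the one before it is completed fails the run):
1. the rattling tin, off the table, has been tipped or shaken so that the ball ran to the +x end (((distance between tin_right and ball_center below 0.085 m and height (world z) of tin_right above 0.04 m and x of ball_center in the frame of tin_right above 0.025 m) or (distance between tin_middle and ball_center below 0.085 m and height (world z) of tin_middle above 0.04 m and x of ball_center in the frame of tin_middle above 0.025 m) or (distance between tin_left and ball_center below 0.085 m and height (world z) of tin_left above 0.04 m and x of ball_center in the frame of tin_left above 0.025 m))), for 0.02 s.
2. then so that it ran to the other end (((distance between tin_right and ball_center below 0.085 m and height (world z) of tin_right above 0.04 m and x of ball_center in the frame of tin_right below -0.025 m) or (distance between tin_middle and ball_center below 0.085 m and height (world z) of tin_middle above 0.04 m and x of ball_center in the frame of tin_middle below -0.025 m) or (distance between tin_left and ball_center below 0.085 m and height (world z) of tin_left above 0.04 m and x of ball_center in the frame of tin_left below -0.025 m))), for 0.02 s.
3. and back to the first end (((distance between tin_right and ball_center below 0.085 m and height (world z) of tin_right above 0.04 m and x of ball_center in the frame of tin_right above 0.025 m) or (distance between tin_middle and ball_center below 0.085 m and height (world z) of tin_middle above 0.04 m and x of ball_center in the frame of tin_middle above 0.025 m) or (distance between tin_left and ball_center below 0.085 m and height (world z) of tin_left above 0.04 m and x of ball_center in the frame of tin_left above 0.025 m))), for 0.02 s.
At the end, for the whole second after the job is handed in: The tin with the loose ball is held by the fingers, still, level within 15 degrees, its underside 80 to 320 mm above the table and its centre within 60 mm of the mat's centre seen from above; the other two tins stand upright on the table within 50 mm of where they began, released (((distance between tin_right and ball_center below 0.085 m and horizontal distance between tin_right and mat below 0.06 m and height (world z) of tin_right between 0.08 and 0.32 m and angle between tin_right's own z axis and vertical below 0.26 rad and linear speed of tin_right below 0.05 m/s and contact force between tin_right and the fingers above 1 N and distance of each of tin_middle, tin_left from where it was at the start of the episode below 0.05 m and height (world z) of each of tin_middle, tin_left below 0.006 m and angle between each of tin_middle, tin_left's own z axis and vertical below 0.08 rad and linear speed of each of tin_middle, tin_left below 0.03 m/s and contact force between each of tin_middle, tin_left and the fingers below 0.2 N) or (distance between tin_middle and ball_center below 0.085 m and horizontal distance between tin_middle and mat below 0.06 m and height (world z) of tin_middle between 0.08 and 0.32 m and angle between tin_middle's own z axis and vertical below 0.26 rad and linear speed of tin_middle below 0.05 m/s and contact force between tin_middle and the fingers above 1 N and distance of each of tin_right, tin_left from where it was at the start of the episode below 0.05 m and height (world z) of each of tin_right, tin_left below 0.006 m and angle between each of tin_right, tin_left's own z axis and vertical below 0.08 rad and linear speed of each of tin_right, tin_left below 0.03 m/s and contact force between each of tin_right, tin_left and the fingers below 0.2 N) or (distance between tin_left and ball_center below 0.085 m and horizontal distance between tin_left and mat below 0.06 m and height (world z) of tin_left between 0.08 and 0.32 m and angle between tin_left's own z axis and vertical below 0.26 rad and linear speed of tin_left below 0.05 m/s and contact force between tin_left and the fingers above 1 N and distance of each of tin_right, tin_middle from where it was at the start of the episode below 0.05 m and height (world z) of each of tin_right, tin_middle below 0.006 m and angle between each of tin_right, tin_middle's own z axis and vertical below 0.08 rad and linear speed of each of tin_right, tin_middle below 0.03 m/s and contact force between each of tin_right, tin_middle and the fingers below 0.2 N))); the arm keeps its last pose, push and grip.
It fails at once if another thing on the table is pushed 30 mm or knocked over (distance of any of snowman, duck, tape, jar, clay_bar, creature from where it was at the start of the episode above 0.03 m or angle between any of snowman, duck, tape, jar, clay_bar, creature's own z axis and vertical above 0.5 rad).
It also fails if it takes over 72 s, if anything falls off the work surface, if the arm or the gripper's body presses on something with over 40 N, if the wrist force passes 120 N, or if a joint passes its speed limit or range.

### The arm

A 6-joint arm with a two-finger parallel gripper is mounted at the origin on the work surface. World frame = base frame: x ahead of the robot, y to its left, z up, the work surface at z = 0. Lengths are in m, angles in rad, forces in N, time in s.
With the tool pointing down it reaches from about 0.375 to 0.975 m from the base axis. Payload 3.8 kg.
Tool frame: the origin (TCP) lies midway between the tips of the shut fingers; the grasp point (between the pads) lies 19 mm behind it (robot.grip_point_offset is the distance from the TCP to the grasp point, in m); z points along the fingers, y is the line along which they close (so a half turn about z gives the same grasp; the last joint's range is limited). The gripper opens to 88 mm and grips with 3 to 60 N. Pads are 18 mm wide; open, the fingers measure 123 mm over their backs; the gripper's body (75 mm by 187 mm) begins 45 mm behind the grasp point.
Start: joints at [-1.245, 0.264, 1.604, -0, 1.274, -0.037], TCP at [0.24, -0.631, 0.239] pointing down, gripper open.
Joint ranges: [-2.63, 2.63], [-0.94, 2.18], [0.31, 2.57], [-1.31, 4.45], [0, 2.66], [-2.55, 2.55]. Speed limits (rad/s): [2.57, 2.57, 3.14, 3.14, 3.14, 3.14].

### API

Orientations are given as a unit quaternion [w, x, y, z].
In Python, from plant import robot, get_image, ticket gives the robot as it stands.
- The arm moves only by the shell command python3 -m pendant 'ROWS'. ROWS is JSON, a list of rows, each a list of 3 entries, a list of its own where there are three numbers: the finger opening in cm, from 0 to 8.81, then the shift along the tool's x, y, z in cm, then the turn about the tool's z in degrees. A call has exactly 10 rows; each row shifts and turns the commanded pose from where the row before left it, along the tool's axes as they then stand; what a row does not reach is not made up. A row lasts 1/8 s, in which the tool goes at most 62.5 mm and 10.7 degrees, less where a joint would pass 70% of its speed; a pose out of reach is approached as far as the arm can. A call is refused whole if a number of a shift passes 6.25 or a number of a turn 10.7, either way. A call with a gripper value outside its range is refused whole. The fingers move at their own pace and stop on an object; the grip force is fixed at half the most. Time passes only in rows, so rows that do not move let the fingers close, or fill a call up. It gives the time, the measured TCP pose, the force, the opening and the grip force at its end, in the units of the state.
- robot.read_state(): the state, without advancing time (a new reading comes with each control period).
- get_image(name): name is "scene" or "top" or "wrist"; returns a dict with "img" (420x560x3 uint8, red, green, blue), "depth" (420x560 float32, m along the optical axis (not along the pixel's ray), 0 where there is no reading), "fx", "fy", "cx", "cy" (pixels), "cam_to_world" (4x4, takes a point from camera to world coordinates); the wrist camera has in their place "tool_from_camera" (4x4, takes a point from camera to tool coordinates, whose origin is the TCP and whose axes are the flange's). Camera axes: x right, y down, z forward; pixel columns grow to the right and rows downward; lengths in m; the calibration is good to about 2 mm. The wrist camera is an equidistant fisheye: a pixel r from the principal point sees the ray r / f radians off the axis. A picture is of the moment at which its call begins: read the wrist's pose just before it.
- ticket.hand_in(): hands the job in; it is judged then, once.
The state is a dict: "t": time; "joint_positions": joint angles; "qd": joint speeds; "tau": joint torques, N m; "position": TCP position; "tcp_rot": TCP orientation; "force": force on the tool from outside, world axes, zero at the start; "wrist_torque": the same for the moment, N m; "grip_width": finger opening in m; "finger_force": force on a finger pad.
Only numpy, scipy, OpenCV 4.12 (cv2) and the standard library are available. Lean on these libraries where they do the work, as an engineer would, in place of code of your own. Each camera call takes 0.05 s, during which the arm holds its last target. There are 200 camera calls.

## Working session

There is one attempt and no reset: what is moved stays moved. The work goes in short steps, Python scripts to look and compute and a shell command to move; the robot and the scene stay as the last step left them, time stands still between calls to the robot, and variables do not carry over. Pictures are saved under pics/ and viewed, at most 10 in all, crops included, and the job is handed in when it is done.

```bash
ls; mkdir -p pics; python3 - <<'E'
from plant import robot,get_image
import cv2,numpy as np
print(robot.read_state())
for n in("top","scene"):
    d=get_image(n); cv2.imwrite(f"pics/{n}0.png",d["img"][...,::-1]); np.savez(f"{n}0.npz",**d)
    print(n,d["fx"],d["fy"],d["cx"],d["cy"],np.round(d["cam_to_world"],3).tolist())
E
```

```text
pics
{'t': 0.0, 'joint_positions': array([-1.24489386e+00,  2.64742046e-01,  1.60535102e+00,  8.61781343e-06,
        1.27368556e+00, -3.68888530e-02]), 'qd': array([ 1.07935824e-03, -6.80963863e-04,  5.75187576e-05,  5.54707733e-04,
       -1.01630718e-03, -1.00026841e-03]), 'tau': array([-1.78588616e-03, -5.02117646e+01, -3.56874919e+01,  7.29343481e-02,
        2.92844995e-02, -1.62882834e-04]), 'position': array([ 0.23933201, -0.63039994,  0.23740789]), 'tcp_rot': array([-1.08218716e-03,  9.83592511e-01,  1.80401158e-01, -1.53319008e-04]), 'force': array([ 0.53994341, -0.18194865, -0.37955393]), 'wrist_torque': array([ 0.01664138, -0.00290049, -0.03312412]), 'finger_force': 0.0, 'grip_width': 0.08782514913315774}
top 409.29643432533203 409.29643432533203 281.9927488893874 215.919782230102 [[-0.009, -0.988, 0.156, 0.306], [-1.0, 0.009, -0.002, -0.005], [0.0, -0.156, -0.988, 1.3], [0.0, 0.0, 0.0, 1.0]]
scene 416.3610558710455 416.3610558710455 278.86154499128867 211.55158932503696 [[0.477, 0.728, -0.492, 1.037], [0.879, -0.389, 0.277, -0.331], [0.011, -0.565, -0.825, 0.938], [0.0, 0.0, 0.0, 1.0]]
```

View pics/top0.png

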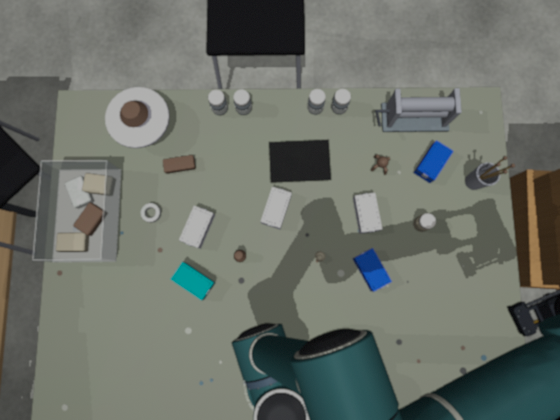

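View pics/scene0.png

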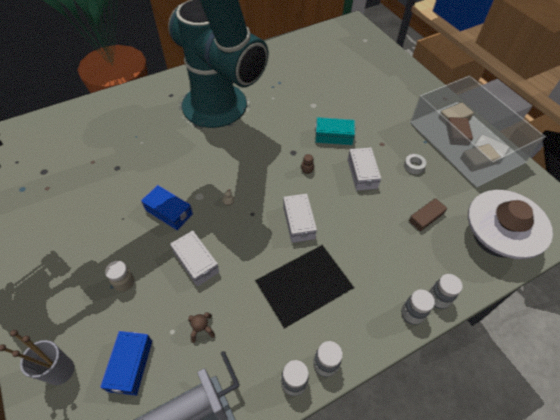

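The top view shows three pale aluminium tins: left (197,227), middle (277,207) and right (368,212). The mat is at (300,161). Look-alikes to leave alone are blue at (433,161) and (372,270), and turquoise at (193,280). Bystanders are the brown snowman (240,255), duck (320,257), tape (150,212), jar (427,222), clay bar (179,164) and creature (381,162). I'll measure the tins in both views and make one enlarged crop to confirm them.

```bash
cat > m.py <<'E'
import cv2,numpy as np
def cloud(d):
    v,u=np.mgrid[0:420,0:560]; z=d["depth"]
    P=np.stack([(u-d["cx"])/d["fx"]*z,(v-d["cy"])/d["fy"]*z,z],-1)
    T=d["cam_to_world"]; W=P@T[:3,:3].T+T[:3,3]; W[z==0]=np.nan; return W
def objs(d,seeds,r=0.075,zmin=.01):
    W=cloud(d)
    for n,(u,v) in seeds.items():
        c=W[v,u]
        m=((np.hypot(W[...,0]-c[0],W[...,1]-c[1])<r)&(W[...,2]>zmin)&(W[...,2]<.2)).astype(np.uint8)
        _,L=cv2.connectedComponents(m); m=L==L[v,u]
        P=W[m]; top=np.median(P[P[:,2]>np.percentile(P[:,2],60)][:,2]) 
        Q=P[P[:,2]>top-.006]
        (cx,cy),(a,b),ang=cv2.minAreaRect(Q[:,:2].astype(np.float32)*1000)
        if a<b: a,b,ang=b,a,ang-90
        print(n,"seed",np.round(c,3),"n",len(P),"top z %.3f centre %.0f %.0f size %.0f x %.0f long-axis ang %.1f"%(top,cx,cy,a,b,(ang+90)%180-90))
E
python3 - <<'E'
from m import *
t=dict(np.load("top0.npz")); s=dict(np.load("scene0.npz"))
objs(t,dict(left=(197,227),mid=(277,207),right=(368,212),snow=(240,255),duck=(320,257),tape=(144,212),jar=(427,222),bar=(179,164),creat=(381,162),turq=(193,280),blue1=(372,270),blue2=(433,161)))
print("scene")
objs(s,dict(left=(364,163),mid=(299,213),right=(193,252),creat=(199,325),jar=(117,272)))
for d,n in((t,"t"),(s,"s")):
    W=cloud(d); g=d["img"].max(2)<25
    m=g&(abs(W[...,2])<.02)&(W[...,0]>.3)&(W[...,0]<.8)&(abs(W[...,1])<.3)
    _,L,st,c=cv2.connectedComponentsWithStats(m.astype(np.uint8)); k=1+st[1:,4].argmax(); P=W[L==k]
    print("mat",cv2.minAreaRect(P[:,:2].astype(np.float32)*1000),np.median(P[:,2]))
i=t["img"][180:260,160:400,::-1]; cv2.imwrite("pics/crop1.png",cv2.resize(i,None,fx=3.3,fy=3.3,interpolation=2))
E
```

```text
left seed [0.472 0.255 0.047] n 870 top z 0.048 centre 477 262 size 118 x 65 long-axis ang -22.2
mid seed [0.532 0.008 0.049] n 797 top z 0.048 centre 535 14 size 120 x 64 long-axis ang -18.8
right seed [ 0.514 -0.274  0.049] n 865 top z 0.048 centre 516 -273 size 121 x 66 long-axis ang 8.6
snow seed [0.384 0.121 0.055] n 137 top z 0.054 centre 388 128 size 25 x 24 long-axis ang 89.6
duck seed [ 0.377 -0.123  0.033] n 85 top z 0.033 centre 375 -117 size 22 x 15 long-axis ang -47.2
tape seed [0.527 0.433 0.011] n 209 top z 0.025 centre 525 412 size 58 x 57 long-axis ang 63.3
jar seed [ 0.478 -0.448  0.068] n 306 top z 0.070 centre 485 -447 size 45 x 44 long-axis ang 87.1
bar seed [0.679 0.322 0.027] n 465 top z 0.029 centre 684 327 size 100 x 46 long-axis ang -81.7
creat seed [ 0.672 -0.32   0.054] n 189 top z 0.052 centre 679 -325 size 32 x 31 long-axis ang 68.3
turq seed [0.311 0.263 0.048] n 890 top z 0.048 centre 310 270 size 119 x 64 long-axis ang 56.3
blue1 seed [ 0.336 -0.279  0.045] n 899 top z 0.048 centre 340 -280 size 120 x 65 long-axis ang 27.7
blue2 seed [ 0.677 -0.488  0.044] n 846 top z 0.048 centre 681 -492 size 122 x 65 long-axis ang -34.6
scene
left seed [0.472 0.261 0.046] n 1010 top z 0.048 centre 474 261 size 121 x 65 long-axis ang -21.7
mid seed [0.533 0.013 0.045] n 1165 top z 0.048 centre 534 13 size 123 x 65 long-axis ang -18.1
right seed [ 0.512 -0.272  0.047] n 1365 top z 0.048 centre 516 -274 size 120 x 64 long-axis ang 8.6
creat seed [ 0.69  -0.328  0.054] n 421 top z 0.052 centre 679 -327 size 34 x 31 long-axis ang 78.8
jar seed [ 0.493 -0.446  0.07 ] n 606 top z 0.070 centre 483 -448 size 46 x 45 long-axis ang -13.9Traceback (most recent call last):
  File "<stdin>", line 9, in <module>
ValueError: attempt to get argmax of an empty sequence
```

```bash
cat > go.py <<'E'
import sys,numpy as np
from scipy.spatial.transform import Rotation as R
from plant import robot
# usage: go.py x y z yaw(deg of tool x): prints turn about tool z, then shift in cm in the turned tool frame
x,y,z,yaw=map(float,sys.argv[1:]); s=robot.read_state(); q=s["tcp_rot"]; r=R.from_quat(q[[1,2,3,0]]).as_matrix()
y0=np.degrees(np.arctan2(r[1,0],r[0,0])); turn=(y0-yaw+180)%360-180; a=np.radians(yaw)
D=np.array([x,y,z])-s["position"]; X=np.array([np.cos(a),np.sin(a),0]); Y=np.array([np.sin(a),-np.cos(a),0])
print("t %.2f pos"%s["t"],s["position"].round(4),"yaw %.1f tilt %.1f turn %.1f"%(y0,np.degrees(np.arccos(-r[2,2])),turn),"shift",(100*np.array([D@X,D@Y,-D[2]])).round(2),"q6 %.2f"%s["joint_positions"][5])
E
python3 - <<'E'
from m import *
t=dict(np.load("top0.npz")); s=dict(np.load("scene0.npz"))
for d,(u,v) in((t,(300,161)),(s,(305,286))):
    W=cloud(d); g=d["img"].max(2).astype(int); print("px",d["img"][v,u],W[v,u].round(3))
    m=(g<g[v,u]+18)&(abs(W[...,2])<.02)
    _,L=cv2.connectedComponents(m.astype(np.uint8)); P=W[L==L[v,u]]
    print("mat",cv2.minAreaRect(P[:,:2].astype(np.float32)*1000),np.median(P[:,2]))
i=t["img"][180:260,160:400,::-1]; cv2.imwrite("pics/crop1.png",cv2.resize(i,None,fx=3.3,fy=3.3,interpolation=2))
E
python3 go.py .516 -.2735 .2 8.6
```

```text
px [33 34 33] [ 0.694 -0.068 -0.001]
mat ((694.9988403320312, -66.16490173339844), (133.01097106933594, 192.67222595214844), 1.6280583143234253) 0.001877544502068007
px [24 28 28] [ 0.702 -0.065  0.004]
mat ((695.2620849609375, -63.89930725097656), (137.62557983398438, 196.4706573486328), 1.9968125820159912) 0.0031037202917948425
t 0.10 pos [ 0.2393 -0.6304  0.2375] yaw 20.8 tilt 0.1 turn 12.2 shift [ 32.69 -31.16   3.75] q6 -0.04
```

View pics/crop1.png

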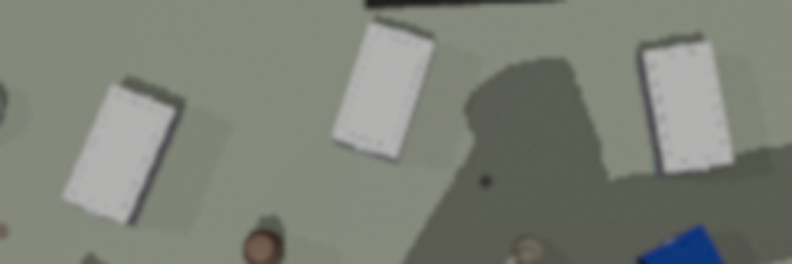

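The enlarged crop confirms the three plain aluminium tins at crop pixels (122,155), (383,90) and (688,105). The blue one at the bottom right is a look-alike. Both views agree within 3 mm, with tin tops at 48 mm and the mat centre at (0.695,-0.065). I'll start with tin_right.

```bash
python3 -m pendant '[[8.8,[0,0,0],10],[8.8,[0,0,0],2.2],[8.8,[4.1,-3.9,0],0],[8.8,[4.1,-3.9,0],0],[8.8,[4.1,-3.9,0],0],[8.8,[4.1,-3.9,0],0],[8.8,[4.1,-3.9,0],0],[8.8,[4.1,-3.9,0],0],[8.8,[4.0,-3.9,0],0],[8.8,[4.0,-3.9,0],0]]'; python3 go.py .516 -.2735 .01 8.6
```

```text
t: 1.35
position: [0.5159, -0.2721, 0.2383]
tcp_rot: [-0.0, 0.997, 0.075, -0.0]
force: [0.3, -0.1, 0.3]
grip_width: 0.0877
finger_force: 0.0
t 1.35 pos [ 0.5159 -0.2721  0.2383] yaw 8.6 tilt 0.0 turn -0.0 shift [-1.000e-02  1.400e-01  2.283e+01] q6 0.89
```

```bash
python3 -m pendant '[[8.8,[0,0.1,5],0],[8.8,[0,0,5],0],[8.8,[0,0,5],0],[8.8,[0,0,4],0],[8.8,[0,0,2.5],0],[8.8,[0,0,1.2],0],[5,[0,0,0],0],[5,[0,0,0],0],[5,[0,0,0],0],[5,[0,0,0],0]]'; python3 go.py .516 -.2735 .01 8.6
```

```text
t: 2.6
position: [0.5165, -0.2753, 0.0132]
tcp_rot: [0.001, 0.997, 0.075, 0.001]
force: [-0.6, 0.8, 4.0]
grip_width: 0.0639
finger_force: 30.0
t 2.60 pos [ 0.5165 -0.2753  0.0132] yaw 8.6 tilt 0.1 turn -0.0 shift [-0.02 -0.19  0.32] q6 0.89
```

```bash
cat > tq.py <<'E'
import sys,numpy as np
from plant import robot,get_image
from scipy.spatial.transform import Rotation as R
for i in range(int(sys.argv[1])):
    if i: get_image("wrist")
    s=robot.read_state(); q=s["tcp_rot"]; r=R.from_quat(q[[1,2,3,0]]).as_matrix()
    print("%.2f"%s["t"],"torque tool",(r.T@s["wrist_torque"]).round(3),"F tool",(r.T@s["force"]).round(2),"w",round(s["grip_width"],4))
E
python3 -m pendant '[[5,[0,0,-2],0],[5,[0,0,-4],0],[5,[0,0,-5],0],[5,[0,0,-5],0],[5,[0,0,-4],0],[5,[0,0,-2],0],[5,[0,0,0],0],[5,[0,0,0],0],[5,[0,0,0],0],[5,[0,0,0],0]]'; python3 tq.py 4
```

```text
t: 3.85
position: [0.5148, -0.2745, 0.2299]
tcp_rot: [-0.001, 0.997, 0.075, -0.001]
force: [0.4, -0.2, -3.5]
grip_width: 0.0637
finger_force: 30.0
3.85 torque tool [-0.009 -0.002  0.016] F tool [0.42 0.26 3.53] w 0.0637
3.90 torque tool [0.002 0.012 0.009] F tool [-0.19 -0.37  3.9 ] w 0.0641
3.95 torque tool [-0.047  0.011  0.013] F tool [ 0.51 -0.4   3.46] w 0.0637
4.00 torque tool [0.072 0.016 0.023] F tool [-0.63  0.11  2.66] w 0.0637
```

```bash
python3 -m pendant '[[5,[5,0,0],0],[5,[-5,0,0],0],[5,[-5,0,0],0],[5,[5,0,0],0],[5,[5,0,0],0],[5,[-5,0,0],0],[5,[-5,0,0],0],[5,[5,0,0],0],[5,[0,0,0],0],[5,[0,0,0],0]]'; python3 tq.py 8;  python3 -m pendant '[[5,[-5,0,0],0],[5,[5,0,0],0],[5,[5,0,0],0],[5,[-5,0,0],0],[5,[-5,0,0],0],[5,[5,0,0],0],[5,[5,0,0],0],[5,[-5,0,0],0],[5,[0,0,0],0],[5,[0,0,0],0]]'; python3 tq.py 8
```

```text
t: 5.25
position: [0.5156, -0.2749, 0.2318]
tcp_rot: [0.0, 0.997, 0.075, -0.0]
force: [0.3, -0.4, -4.8]
grip_width: 0.0641
finger_force: 30.0
5.25 torque tool [ 0.062  0.    -0.013] F tool [0.21 0.48 4.77] w 0.0641
5.30 torque tool [ 0.035 -0.01   0.053] F tool [-0.42  0.05  2.77] w 0.0638
5.35 torque tool [-0.002  0.022 -0.041] F tool [-0.35  0.16  3.6 ] w 0.0638
5.40 torque tool [-0.03  -0.022  0.035] F tool [-0.16  0.25  2.95] w 0.0636
5.45 torque tool [-0.008  0.06   0.006] F tool [ 0.39 -0.49  4.68] w 0.0641
5.50 torque tool [ 0.054 -0.002 -0.041] F tool [ 0.03 -0.04  3.83] w 0.0633
5.55 torque tool [ 0.037  0.009 -0.002] F tool [-0.68  0.17  3.83] w 0.0639
5.60 torque tool [-0.021 -0.037 -0.029] F tool [-0.45 -0.42  3.31] w 0.0636
t: 6.85
position: [0.5156, -0.2751, 0.2321]
tcp_rot: [0.0, 0.997, 0.075, 0.001]
force: [0.7, 0.7, -3.8]
grip_width: 0.0634
finger_force: 30.0
6.85 torque tool [0.028 0.056 0.008] F tool [ 0.77 -0.56  3.81] w 0.0634
6.90 torque tool [ 0.013  0.058 -0.007] F tool [ 0.42 -0.22  3.75] w 0.0639
6.95 torque tool [-0.036 -0.002 -0.037] F tool [ 0.52 -0.28  4.02] w 0.0639
7.00 torque tool [ 0.021  0.007 -0.068] F tool [0.52 0.07 3.59] w 0.0637
7.05 torque tool [ 0.002 -0.049 -0.023] F tool [-0.29 -0.55  3.45] w 0.0637
7.10 torque tool [-0.005  0.039  0.041] F tool [ 0.33 -0.42  4.09] w 0.0639
7.15 torque tool [ 0.06   0.003 -0.024] F tool [-0.31 -0.76  3.6 ] w 0.0637
7.20 torque tool [-0.05   0.005  0.   ] F tool [-0.21 -0.06  3.12] w 0.0634
```

```bash
cat >> tq.py <<'E'
E
sed -i 's/^for i/M=[]\nfor i/; s/^    print.*/    M.append(np.r_[r.T@s["wrist_torque"],r.T@s["force"]])/' tq.py; cat >> tq.py <<'E'
M=np.array(M); print("pos",s["position"].round(3),"mean",M.mean(0).round(3),"std",M.std(0).round(3),"w %.4f t %.2f"%(s["grip_width"],s["t"]))
E
python3 -m pendant '[[5,[5,0,0],0],[5,[5,0,0],0],[5,[-5,0,0],0],[5,[-5,0,0],0],[5,[-4,0,0],0],[5,[-3,0,0],0],[5,[-2,0,0],0],[5,[-1,0,0],0],[5,[0,0,0],0],[5,[0,0,0],0]]' >/dev/null; python3 tq.py 12;  python3 -m pendant '[[5,[-5,0,0],0],[5,[-5,0,0],0],[5,[5,0,0],0],[5,[5,0,0],0],[5,[4,0,0],0],[5,[3,0,0],0],[5,[2,0,0],0],[5,[1,0,0],0],[5,[0,0,0],0],[5,[0,0,0],0]]'>/dev/null; python3 tq.py 12
```

```text
pos [ 0.417 -0.29   0.232] mean [ 2.300e-02  3.000e-03 -7.000e-03  1.290e-01 -4.500e-02  3.821e+00] std [0.036 0.025 0.042 0.613 0.652 0.469] w 0.0636 t 9.00
pos [ 0.515 -0.275  0.232] mean [-0.004  0.007  0.01   0.007 -0.248  3.626] std [0.03  0.025 0.031 0.512 0.487 0.411] w 0.0639 t 10.80
```

tin_right is silent: the torque change is 0.004 N m against 0.07 expected. I'll put it back.

```bash
python3 go.py .5165 -.2750 .013 8.6; python3 -m pendant '[[5,[0,0,5],0],[5,[0,0,5],0],[5,[0,0,5],0],[5,[0,0,4],0],[5,[0,0,1.5],0],[5,[0,0,0.7],0],[5,[0,0,0.5],0],[5,[0,0,0.2],0],[5,[0,0,0],0],[5,[0,0,0],0]]'; python3 tq.py 1
```

```text
t 10.80 pos [ 0.5154 -0.2749  0.2317] yaw 8.6 tilt 0.0 turn -0.0 shift [ 0.11  0.03 21.87] q6 0.89
t: 12.05
position: [0.5159, -0.2752, 0.0135]
tcp_rot: [0.0, 0.997, 0.075, 0.001]
force: [0.9, 0.2, -4.0]
grip_width: 0.0637
finger_force: 30.0
pos [ 0.516 -0.275  0.013] mean [-0.011  0.032  0.044  0.915 -0.087  4.032] std [0. 0. 0. 0. 0. 0.] w 0.0637 t 12.05
```

```bash
python3 -m pendant '[[5,[0,0,0.1],0],[5,[0,0,0],0],[8.8,[0,0,0],0],[8.8,[0,0,0],0],[8.8,[0,0,0],0],[8.8,[0,0,-2],0],[8.8,[0,0,-5],0],[8.8,[0,0,-6],0],[8.8,[0,0,-5],0],[8.8,[0,0,0],0]]'; python3 go.py .5345 .0135 .2 -18.5;python3 go.py .5345 .0135 .2 161.5
python3 - <<'E'
from m import *
from plant import get_image
d=get_image("scene"); objs(d,dict(right=(193,252)))
E
```

```text
t: 13.3
position: [0.519, -0.277, 0.1995]
tcp_rot: [0.004, 0.997, 0.075, 0.005]
force: [0.2, -0.8, -0.2]
grip_width: 0.0883
finger_force: 0.0
t 13.30 pos [ 0.519  -0.277   0.1995] yaw 8.6 tilt 0.7 turn 27.1 shift [ -7.75 -28.04  -0.05] q6 0.89
t 13.30 pos [ 0.519  -0.277   0.1995] yaw 8.6 tilt 0.7 turn -152.9 shift [ 7.75 28.04 -0.05] q6 0.89
right seed [ 0.512 -0.272  0.047] n 1360 top z 0.048 centre 515 -275 size 122 x 64 long-axis ang 8.8
```

tin_right is back within about 2 mm of where it started. Next is tin_middle.

```bash
python3 -m pendant '[[8.8,[0,0,0],10],[8.8,[0,0,0],10],[8.8,[0,0,0],7.1],[8.8,[-1.5,-5.6,0],0],[8.8,[-1.5,-5.6,0],0],[8.8,[-1.5,-5.6,0],0],[8.8,[-1.5,-5.6,0],0],[8.8,[-1.6,-5.6,0],0],[8.8,[0,0,5],0],[8.8,[0,0,3],0]]'; python3 go.py .5345 .0135 .012 -18.5
```

```text
t: 14.6
position: [0.5297, 0.0161, 0.1084]
tcp_rot: [0.0, 0.987, -0.16, -0.002]
force: [-0.8, -0.3, 0.0]
grip_width: 0.0881
finger_force: 0.0
t 14.60 pos [0.5297 0.0161 0.1084] yaw -18.4 tilt 0.3 turn 0.1 shift [0.54 0.1  9.64] q6 1.87
```

```bash
python3 -m pendant '[[8.8,[0.4,0.1,3],0],[8.8,[0,0,4],0],[8.8,[0,0,1.8],0],[8.8,[0,0,0.8],0],[5,[0,0,0],0],[5,[0,0,0],0],[5,[0,0,0],0],[5,[0,0,0],0],[5,[0,0,-3],0],[5,[0,0,-3],0]]'; python3 go.py .5345 .0135 .01 -18.5; python3 -m pendant '[[5,[0,0,-4],0],[5,[0,0,-4],0],[5,[0,0,-4],0],[5,[0,0,-3],0],[5,[0,0,-1],0],[5,[0,0,0],0],[5,[0,0,0],0],[5,[0,0,0],0],[5,[0,0,0],0],[5,[0,0,0],0]]';python3 tq.py 8
```

```text
t: 15.85
position: [0.5343, 0.0127, 0.0752]
tcp_rot: [0.0, 0.987, -0.161, -0.001]
force: [0.1, 0.6, -3.2]
grip_width: 0.0637
finger_force: 30.0
t 15.85 pos [0.5343 0.0127 0.0752] yaw -18.5 tilt 0.2 turn -0.0 shift [-0.   -0.09  6.52] q6 1.87
t: 17.1
position: [0.5356, 0.0126, 0.2353]
tcp_rot: [0.0, 0.987, -0.161, -0.0]
force: [-0.2, -0.5, -4.3]
grip_width: 0.0635
finger_force: 30.0
pos [0.536 0.013 0.236] mean [ 0.032 -0.004  0.005  0.073  0.065  3.869] std [0.021 0.024 0.025 0.434 0.592 0.416] w 0.0633 t 17.45
```

```bash
python3 -m pendant '[[5,[5,0,0],0],[5,[5,0,0],0],[5,[-5,0,0],0],[5,[-5,0,0],0],[5,[-4,0,0],0],[5,[-3,0,0],0],[5,[-2,0,0],0],[5,[-1,0,0],0],[5,[0,0,0],0],[5,[0,0,0],0]]' >/dev/null; python3 tq.py 12;  python3 -m pendant '[[5,[5,0,0],0],[5,[5,0,0],0],[5,[4,0,0],0],[5,[3,0,0],0],[5,[2,0,0],0],[5,[1,0,0],0],[5,[0,0,0],0],[5,[0,0,0],0],[5,[0,0,0],0],[5,[0,0,0],0]]'>/dev/null; python3 tq.py 12
```

```text
pos [0.441 0.044 0.236] mean [ 5.100e-02 -1.000e-02 -4.000e-03 -2.000e-03  4.300e-02  3.701e+00] std [0.024 0.028 0.029 0.401 0.439 0.408] w 0.0633 t 19.25
pos [ 0.631 -0.019  0.236] mean [ 0.056 -0.031 -0.011 -0.088 -0.087  3.964] std [0.025 0.021 0.024 0.484 0.443 0.356] w 0.0636 t 21.05
```

```bash
python3 -m pendant '[[5,[-6,0,0],0],[5,[-5,0,0],0],[5,[-4,0,0],0],[5,[-3,0,0],0],[5,[-1.5,0,0],0],[5,[-0.5,0,0],0],[5,[0,0,0],0],[5,[0,0,0],0],[5,[0,0,0],0],[5,[0,0,0],0]]' >/dev/null; python3 tq.py 16;  python3 -m pendant '[[5,[6,0,0],0],[5,[5,0,0],0],[5,[4,0,0],0],[5,[3,0,0],0],[5,[1.5,0,0],0],[5,[0.5,0,0],0],[5,[0,0,0],0],[5,[0,0,0],0],[5,[0,0,0],0],[5,[0,0,0],0]]'>/dev/null; python3 tq.py 16
```

```text
pos [0.441 0.044 0.236] mean [ 5.50e-02  2.30e-02  2.00e-03  1.42e-01 -3.20e-02  3.77e+00] std [0.029 0.027 0.024 0.415 0.43  0.316] w 0.0639 t 23.05
pos [ 0.631 -0.019  0.236] mean [ 0.054 -0.05  -0.005 -0.006  0.101  3.523] std [0.028 0.027 0.029 0.486 0.461 0.403] w 0.0639 t 25.05
```

tin_middle shifts the wrist moment by 0.073 N m between the ends, which matches the ball. One more end-to-end pair will confirm it and complete the required sequence.

```bash
python3 -m pendant '[[5,[-6,0,0],0],[5,[-5,0,0],0],[5,[-4,0,0],0],[5,[-3,0,0],0],[5,[-1.5,0,0],0],[5,[-0.5,0,0],0],[5,[0,0,0],0],[5,[0,0,0],0],[5,[0,0,0],0],[5,[0,0,0],0]]' >/dev/null; python3 tq.py 10;  python3 -m pendant '[[5,[6,0,0],0],[5,[5,0,0],0],[5,[4,0,0],0],[5,[3,0,0],0],[5,[1.5,0,0],0],[5,[0.5,0,0],0],[5,[0,0,0],0],[5,[0,0,0],0],[5,[0,0,0],0],[5,[0,0,0],0]]'>/dev/null; python3 tq.py 10
python3 -m pendant '[[5,[-6,0,0],0],[5,[-5,0,0],0],[5,[-4,0,0],0],[5,[-3,0,0],0],[5,[-1.5,0,0],0],[5,[-0.5,0,0],0],[5,[0,0,0],0],[5,[0,0,0],0],[5,[0,0,0],0],[5,[0,0,0],0]]' >/dev/null; python3 tq.py 10;python3 go.py .695 -.065 .2 -18.5
```

```text
pos [0.441 0.044 0.236] mean [ 5.000e-02  2.200e-02  3.000e-03  2.520e-01 -1.530e-01  3.631e+00] std [0.03  0.031 0.031 0.46  0.511 0.515] w 0.0636 t 26.75
pos [ 0.631 -0.019  0.236] mean [ 0.058 -0.04  -0.004 -0.016  0.011  3.738] std [0.022 0.021 0.028 0.632 0.497 0.469] w 0.0635 t 28.45
pos [0.441 0.044 0.236] mean [ 4.000e-02  3.800e-02 -2.000e-03 -6.300e-02  1.000e-02  3.498e+00] std [0.04  0.028 0.025 0.424 0.433 0.449] w 0.0637 t 30.15
t 30.15 pos [0.4409 0.0443 0.2357] yaw -18.5 tilt 0.0 turn -0.0 shift [27.56  2.3   3.57] q6 1.94
```

The result repeats: +0.022, -0.040, +0.038 N m. I'll present it over the mat.

```bash
python3 -m pendant '[[5,[3,0.3,0.5],0],[5,[5,0.4,0.5],0],[5,[5,0.4,0.5],0],[5,[5,0.4,0.5],0],[5,[4,0.4,0.5],0],[5,[3,0.4,0.5],0],[5,[2,0,0.5],0],[5,[0.6,0,0],0],[5,[0,0,0],0],[5,[0,0,0],0]]'; python3 go.py .695 -.065 .2 -18.5
python3 - <<'E'
from m import *
from plant import get_image
d=get_image("scene"); cv2.imwrite("pics/end.png",d["img"][...,::-1])
objs(d,dict(left=(364,163),right=(193,252)))
E
```

```text
t: 31.4
position: [0.6947, -0.0647, 0.201]
tcp_rot: [-0.0, 0.987, -0.161, -0.0]
force: [-0.7, -0.4, -4.7]
grip_width: 0.0641
finger_force: 30.0
t 31.40 pos [ 0.6947 -0.0647  0.201 ] yaw -18.5 tilt 0.0 turn 0.0 shift [0.03 0.02 0.1 ] q6 1.76
left seed [0.473 0.261 0.047] n 994 top z 0.049 centre 474 261 size 119 x 65 long-axis ang -21.8
right seed [ 0.511 -0.272  0.046] n 1363 top z 0.048 centre 515 -275 size 120 x 64 long-axis ang 8.9
```

View pics/end.png

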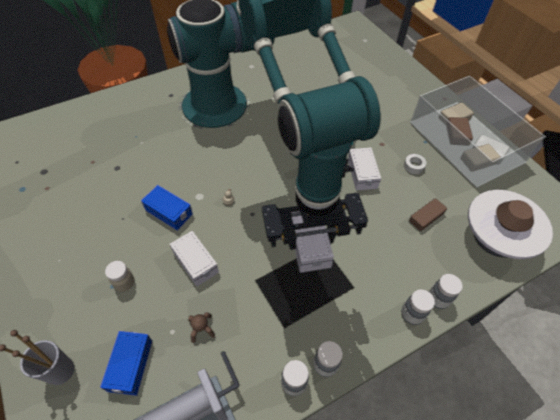

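The picture shows the tin held level in the gripper at (313,250), over the mat at (305,286). The other two tins are upright at (364,168) and (193,255), and the bystanders in view have not moved.

```bash
python3 -c "
from plant import ticket
print(ticket.hand_in())"
```

```text
the job is handed in; nothing more can be done
None
```

I handed the job in holding tin_middle, the one that rattles, level and still about 19 cm above the middle of the mat; tin_right was silent and stands back within about 2 mm of its start, tin_left was never touched, and the hand-in returned no verdict.

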